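# Lock the push-and-turn cap onto the thinner tin

## Robot

A 6-joint arm with a two-finger parallel gripper is mounted at the origin on the work surface. World frame = base frame: x ahead of the robot, y to its left, z up, the work surface at z = 0. Lengths are in m, angles in degrees, forces in N, time in s.
With the tool pointing down it reaches from about 0.325 to 0.85 m from the base axis. Payload 15.5 kg.
Tool frame: the origin (TCP) lies midway between the tips of the shut fingers; the grasp point (between the pads) lies 19 mm behind it; z points along the fingers, y is the line along which they close (so a half turn about z gives the same grasp; the last joint's range is limited). The gripper opens to 91 mm and grips with 3 to 60 N. Pads are 32 mm wide; open, the fingers measure 118 mm over their backs; the gripper's body (76 mm by 178 mm) begins 60 mm behind the grasp point.
Start: joints at [-74.914, 28.281, 77.091, -0, 74.628, -5.472], TCP at [0.219, -0.585, 0.214] pointing down, gripper open.
Joint ranges: [-166.48, 166.48], [-47.26, 123.95], [12.59, 153.08], [-70.14, 250.14], [6.76, 159.57], [-176.63, 176.63]. Speed limits (degrees/s): [108.29, 108.29, 147.25, 172.46, 172.46, 172.46].

## Interface

Orientations are given as a 3x3 rotation matrix whose columns are the frame's x, y, z axes.
In Python, from bench import ctrl gives the robot as it stands. The module is installed in compiled form; this text tells all that it offers. Calls block until the motion is done:
- ctrl.goto(position, orientation): joint-space move of the TCP to a pose.
- ctrl.move_l(position, vel=0.15, ori=None, contact_N=None): straight line of the TCP; ori=None keeps the orientation; vel is the mean speed in m/s. With contact_N (N) it stops when the force on the tool has changed by that much, and returns True; else False.
- ctrl.movej(angles): joint-space move.
- ctrl.command_gripper(opening): opening from 0.0 (shut) to 1.0 (fully open); the grip force is fixed at half the most; returns when the fingers have stopped.
- ctrl.sleep(seconds).
- ctrl.ik(position, orientation): joint angles nearest the present ones, or None.
- ctrl.read_camera(name): name is "side" or "top" or "wrist"; returns the picture (384x512x3 uint8, blue, green, red); there is no depth.
- ctrl.camera_params(name): a dict with "fx", "fy", "cx", "cy" (pixels), "pose" (4x4, takes a point from camera to world coordinates); the wrist camera has in their place "T_tool_cam" (4x4, takes a point from camera to tool coordinates, whose origin is the TCP and whose axes are the flange's). Camera axes: x right, y up, looking along -z (the intrinsics and any distortion apply to the point x, -y, -z); pixel columns grow to the right and rows downward; lengths in m; the calibration is good to about 2 mm. A picture is of the moment at which its call begins: read the wrist's pose just before it. camera_params takes no time and is no camera call.
A pose or a line that the arm cannot do raises ctrl.MotionError and nothing moves.
- ctrl.sign_off(): hands the job in; it is judged then, once.
Readings, each from a call of its own:
- ctrl.current_t(): time.
- ctrl.current_q(): joint angles.
- ctrl.current_dq(): joint speeds.
- ctrl.current_effort(): joint torques, N m.
- ctrl.current_tool_pos(): TCP position.
- ctrl.current_eef_rot(): TCP orientation.
- ctrl.current_contact_force(): force on the tool from outside, world axes, zero at the start.
- ctrl.current_wrist_torque(): the same for the moment, N m.
- ctrl.current_grip_width(): opening from 0.0 (shut) to 1.0 (fully open).
- ctrl.current_grasp_force(): force on a finger pad.
Only numpy, scipy, OpenCV 4.12 (cv2) and the standard library are available. Lean on these libraries where they do the work, as an engineer would, in place of code of your own. Each camera call takes 0.05 s, during which the arm holds its last target. There are 200 camera calls.

## Task

The tin of thinner has been left open. Put its red child-resistant cap back on: feel the cap's lugs down through the gaps of the spout, push down gently and turn clockwise to the stop, then let go so that the cap springs up and locks. Do not force the cap, shove or tip the tin, or disturb the other things on the bench.

Things in the scene. Friction and masses are not known exactly. Their poses are not given: they have to be found in the camera images.
- tin: full rectangular tin, blue with white and red bands, 95 mm (x) by 150 mm (y) by 190 mm high, about 2.6 kg, loose on the bench; origin at the centre of its underside, z up. A plastic spout is crimped into its top, 34 mm towards +y of the tin's centre; a steel strap 5 mm high lies folded flat along the -y part of the top
- mouth (a point): centre of the spout's rim, 25 mm above the tin's top, on the vertical spout axis (axes of the tin; the spout's own turn is not measured). Spout: black flange 60 mm across and 3 mm high on the tin's top, with a white pip at the middle of each gap; yellow column 36 mm across, its upper 5 mm tapered to 30 mm at the rim
- catches (a point): on the spout axis, level with the tops of its three catches (45 mm across), 5 mm below the rim. Between them are three gaps, 40 degrees wide. Gap middles point to +y of the tin and 120 degrees either side, but the spout was crimped in up to 26 degrees off either way: find them by feel or eye. Clockwise from a gap: a barb down to 12.5 mm below the rim, a notch (roof 9 mm below the rim), a stop wall
- cap: red round ribbed cap, 56 mm across, 28 mm high, about 47 g, lying open side down; origin at the centre of its lower rim, z up, x towards one lug. Origin below mouth: 8.5 mm with lugs on top of the catches; 13 mm dropped into the gaps, disc just touching; 20 mm where lugs clear the barbs (10 N); 22 mm hard down on the flange (13 N); 16.5 mm locked, lugs sprung up in the notches
- cap_top (a point): centre of the cap's top, 28 mm above its lower rim; white radial marks show the lugs. Inside, a white sealing disc on a 1.4 N/mm spring, 13 mm above the lower rim, bears on the spout's rim. Keep all contact forces between cap and tin together under 60 N: 0.2 Nm against the stop is ample, above 0.4 Nm strains it
- lug (a point): one of the cap's three inner lugs, 22 mm from the axis on the cap's x axis (others at 120 and 240 degrees); each is 20 degrees (7 mm) wide, 3.5 to 7.5 mm above the lower rim. From the middle of a gap to the locked place the cap turns clockwise (from above) by 42 to 52 degrees, where the wall stops it; anticlockwise in a gap it meets a wall after 10 degrees
- strap_end (a point): far end of the folded strap on the tin's top, 64 mm towards -y of the tin's centre and 194 mm above its underside; shows if the tin is being turned
- screwdriver: bystander: screwdriver lying on the bench
- wrench: bystander: steel wrench lying on the bench
- spraycan: bystander: green spray can, 66 mm across, 190 mm high; origin under its centre
- oilbottle: bystander: black oil bottle with yellow cap, 68 mm across, 200 mm high; origin under its centre
- jar: bystander: amber glass jar with steel lid, 70 mm across, 90 mm high; origin under its centre
- tape: bystander: roll of yellow tape, 100 mm across, 36 mm high, lying flat; origin under its centre
- puttyknife: bystander: putty knife, 190 mm long, lying on the bench
Things that resemble listed ones, but are neither listed nor needed, are in the scene too. There is more than one size of the cap; the job needs the smallest.

How it is judged:
By the outcome, as a careful person would: the job done as asked, in the order asked, and still so for the second after the job is handed in, with the robot touching nothing.
It also fails if it takes over 72 s, if anything falls off the work surface, if the arm or the gripper's body presses on something with over 40 N, if the wrist force passes 120 N, or if a joint passes its speed limit or range.

## Working session

There is one attempt and no reset: what is moved stays moved. The work goes in short steps, each a Python script; the robot and the scene stay as the last script left them, time stands still between calls to the robot, and variables do not carry over. Pictures are saved under pics/ and viewed, at most 10 in all, crops included, and the job is handed in when it is done.

```bash
mkdir -p pics
python3 - <<'E'
from bench import ctrl
import cv2,numpy as np
a=ctrl.read_camera("side");b=ctrl.read_camera("top")
cv2.imwrite("pics/a.png",a);cv2.imwrite("pics/b.png",b)
c=np.vstack([a,b]);cv2.imwrite("pics/ab.png",cv2.resize(np.hstack([a,b]),(800,300)))
np.set_printoptions(precision=4,suppress=True)
for n in("side","top","wrist"):print(n,ctrl.camera_params(n))
print(ctrl.current_t())
E
```

```text
side {'fx': 470.72824393106697, 'fy': 470.72824393106697, 'cx': 251.27755840203625, 'cy': 190.3385028652661, 'pose': array([[-0.8339,  0.4085, -0.371 ,  0.0689],
       [-0.5518, -0.6064,  0.5726,  0.8269],
       [ 0.009 ,  0.6822,  0.7311,  1.2151],
       [ 0.    ,  0.    ,  0.    ,  1.    ]])}
top {'fx': 411.8870468825326, 'fy': 411.8870468825326, 'cx': 253.63435409584324, 'cy': 193.30345652297117, 'pose': array([[-0.0165,  0.9941, -0.1068,  0.4563],
       [-0.9996, -0.0189, -0.0213, -0.0035],
       [-0.0231,  0.1064,  0.9941,  1.3931],
       [ 0.    ,  0.    ,  0.    ,  1.    ]])}
wrist {'fx': 325.1419484334167, 'fy': 325.1419484334167, 'cx': 254.05501688524336, 'cy': 196.75208986572105, 'T_tool_cam': array([[-0.0004,  0.9574,  0.2889,  0.0826],
       [ 1.    ,  0.0004, -0.0001,  0.0006],
       [-0.0002,  0.2889, -0.9574, -0.1703],
       [ 0.    ,  0.    ,  0.    ,  1.    ]])}
0.1
```

View pics/b.png

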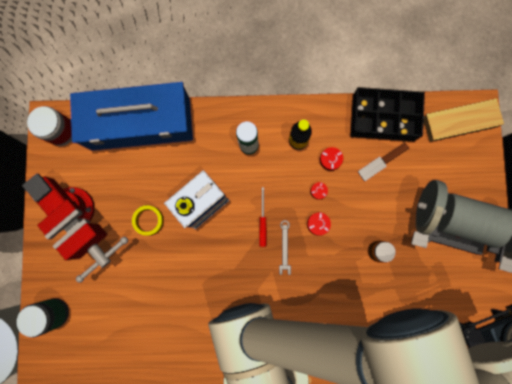

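View pics/a.png

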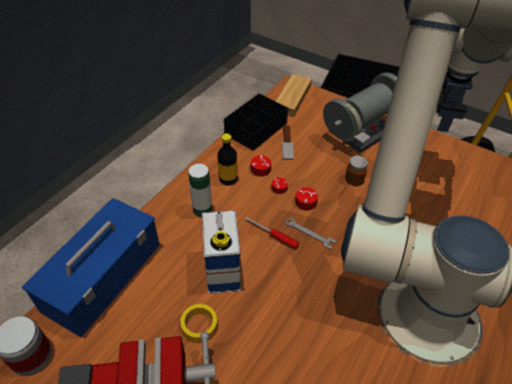

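The top view shows the smallest cap at about (319,190), with larger caps at (331,158) and (319,223). The tin is at (195,200), with its spout at (185,206). I'll cast rays for a rough position, then look with the wrist camera.

```bash
cat > h.py <<'E'
from bench import ctrl
import cv2,numpy as np
np.set_printoptions(precision=4,suppress=True)
def campose(n):
    p=ctrl.camera_params(n)
    if n!="wrist": return p,p["pose"]
    T=np.eye(4);T[:3,:3]=ctrl.current_eef_rot();T[:3,3]=ctrl.current_tool_pos()
    return p,T@p["T_tool_cam"]
def ray(u,v,z,p,T):
    d=T[:3,:3]@np.array([(u-p["cx"])/p["fx"],-(v-p["cy"])/p["fy"],-1])
    return T[:3,3]+d*(z-T[2,3])/d[2]
def R(yaw): # tool down, tool x axis at world angle yaw (deg)
    c,s=np.cos(np.radians(yaw)),np.sin(np.radians(yaw))
    return np.array([[c,s,0],[s,-c,0],[0,0,-1.]])
def blobs(m,amin):
    n,l,st,c=cv2.connectedComponentsWithStats(m.astype(np.uint8))
    return [(c[i],st[i,4]) for i in range(1,n) if st[i,4]>=amin]
def red(im): i=im.astype(int);return (i[...,2]>110)&(i[...,1]<70)&(i[...,0]<70)
def yellow(im): i=im.astype(int);return (i[...,2]>130)&(i[...,1]>120)&(i[...,0]<90)
E
python3 - <<'E'
from h import *
print(ctrl.current_eef_rot(),np.degrees(np.arctan2(*ctrl.current_eef_rot()[:2,0][::-1])))
for n in("side","top"):
    im=cv2.imread(f"pics/{'a' if n=='side' else 'b'}.png");p,T=campose(n)
    for c,a in blobs(red(im),40):print(n,"red",c,a,ray(*c,.02,p,T))
    for c,a in blobs(yellow(im),15):print(n,"yel",c,a,ray(*c,.21,p,T))
E
```

```text
[[ 0.9363  0.3512 -0.0003]
 [ 0.3512 -0.9363  0.0011]
 [ 0.0001 -0.0011 -1.    ]] 20.55785029981691
side red [319.5814 142.6977] 43 [ 0.5958 -0.4645  0.02  ]
side red [260.7089 162.0939] 213 [ 0.725 -0.247  0.02 ]
side red [279.3971 182.9118] 136 [ 0.6128 -0.1944  0.02  ]
side red [343.4091 185.7273] 66 [ 0.4191 -0.3084  0.02  ]
side red [305.9008 195.1069] 262 [ 0.5069 -0.1955  0.02  ]
side red [289.3628 235.0072] 419 [ 0.4668 -0.0144  0.02  ]
side red [311.9492 222.5847] 118 [ 0.4313 -0.0997  0.02  ]
side red [310.7292 279.3932] 384 [0.331  0.0929 0.02  ]
side red [260.9588 285.7   ] 170 [0.4416 0.1929 0.02  ]
side red [198.6471 286.7395] 119 [0.5906 0.2968 0.02  ]
side red [328.0622 307.84  ] 225 [0.2455 0.148  0.02  ]
side red [497.4745 345.7877] 1159 [-0.1824 -0.0031  0.02  ]
side red [309.5    310.3485] 66 [0.2853 0.184  0.02  ]
side red [ 43.5654 321.0989] 283 [0.8774 0.6192 0.02  ]
side red [170.6697 359.0864] 984 [0.5181 0.508  0.02  ]
side red [374.1026 332.2372] 156 [0.1076 0.1442 0.02  ]
side red [ 68.4884 335.186 ] 43 [0.789  0.6096 0.02  ]
side red [218.9329 347.7047] 1
[... 1124 characters left out ...]
22 [ 0.3655 -0.7354  0.02  ]
top red [413.4719 302.6854] 89 [ 0.2385 -0.485   0.02  ]
top red [464.2186 308.4536] 183 [ 0.2182 -0.6459  0.02  ]
top red [316.2145 312.3082] 1431 [ 0.2121 -0.1706  0.02  ]
top red [333.2739 296.5223] 157 [ 0.2614 -0.2276  0.02  ]
top red [438.4    305.8381] 105 [ 0.2275 -0.5642  0.02  ]
top yel [465.5524 118.5514] 1859 [ 0.7905 -0.5988  0.21  ]
top yel [363.6 102.6] 15 [ 0.8455 -0.3061  0.21  ]
top yel [303.596  123.8889] 99 [ 0.7855 -0.1282  0.21  ]
top yel [383.5 124. ] 16 [ 0.7798 -0.3609  0.21  ]
top yel [242.3684 170.2632] 19 [0.6515 0.0534 0.21  ]
top yel [183.4857 205.4071] 140 [0.5521 0.2252 0.21  ]
top yel [146.0173 220.1411] 404 [0.5115 0.3338 0.21  ]
```

Run:
```python
from h import *
def look(x,y,z,n):
    ctrl.goto([x,y,z],R(0)); p,T=campose("wrist"); im=ctrl.read_camera("wrist")
    cv2.imwrite(f"pics/{n}.png",im); np.save(f"{n}.npy",T); print(n,ctrl.current_q(),ctrl.current_t())
ctrl.move_l([.219,-.585,.31])
look(.551,.228,.315,"spout"); look(.609,-.192,.13,"cap")
```

```text
spout [ 16.6893  21.4358  72.5684  -0.0049  85.9938 106.7339] 4.0167
cap [-22.7562  34.1686  80.4181   0.0103  65.3646  67.1664] 5.7583
```

View pics/spout.png

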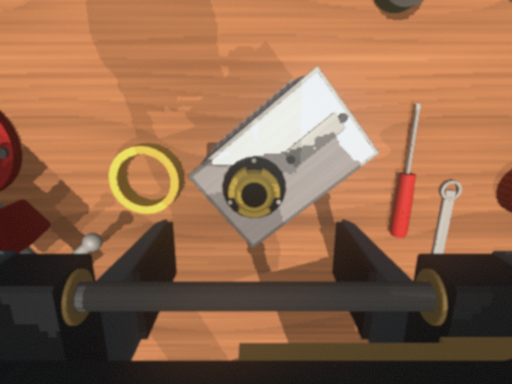

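View pics/cap.png

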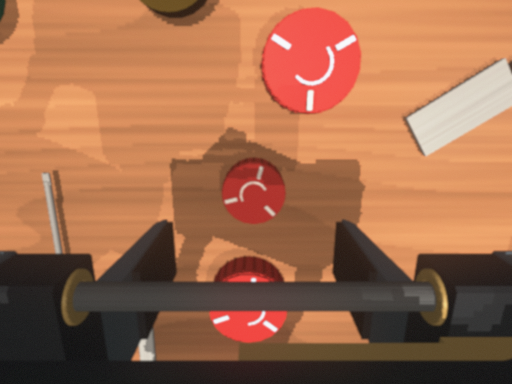

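The spout is at (255,188), with pips near (255,160), (232,204) and (279,203). The small cap is at (254,190), with lug marks near (261,172), (231,201) and (269,211). Next I'll measure the angles.

Run:
```python
from h import *
p=ctrl.camera_params("wrist")
ang=lambda P,c:np.degrees(np.arctan2(P[1]-c[1],P[0]-c[0]))
im=cv2.imread("pics/spout.png").astype(int);T=np.load("spout.npy")
# flange: dark or yellow region around the spout
v,u=np.mgrid[:384,:512];near=np.hypot(u-255,v-188)<45
m=((im.max(2)<60)|((im[...,2]-im[...,0]>45))&near)&near
bl=max(blobs(m&near,50),key=lambda b:b[1]);print("flange+col",bl)
y=((im[...,2]-im[...,0])>40)&(np.hypot(u-255,v-188)<30)
ys=max(blobs(y,20),key=lambda b:b[1]);print("yel",ys,ray(*ys[0],.21,p,T))
# dark hole -> rim centre
d=(im.max(2)<70)&(np.hypot(u-255,v-194)<14)
c=np.array([u[d].mean(),v[d].mean()]);print("hole",c,d.sum(),ray(*c,.21,p,T))
g=im.min(2); ring=np.hypot(u-255,v-188)
w=(g>110)&(ring<33)&(ring>20)
for q,a in blobs(w,2):print("pip",q,a,ray(*q,.193,p,T))
# cap
im=cv2.imread("pics/cap.png").astype(int);T=np.load("cap.npy")
n=np.hypot(u-254,v-190)<40
r=((im[...,2]-im[...,1])>70)&n
pts=np.argwhere(((im[...,2]-im[...,1]>70)|((im.min(2)>80)&(np.hypot(u-254,v-190)<28)))&n)[:,::-1].astype(np.float32)
(cc,rad)=cv2.minEnclosingCircle(pts);print("cap circ",cc,rad,pts.mean(0))
h=np.hypot(u-cc[0],v-cc[1])<30
print(im[190,240:262].tolist()[:3])
w=(im[...,1]>90)&h
P0=ray(*cc,.022,p,T);print("cap",P0)
for q,a in blobs(w,4):P=ray(*q,.028,p,T);print("mark",q,a,P,ang(P,P0))
A=cv2.imread("pics/spout.png")[140:236,200:310];B=cv2.imread("pics/cap.png")[145:241,200:310]
cv2.imwrite("pics/z.png",cv2.resize(np.hstack([A,B]),None,fx=3.6,fy=3.6,interpolation=cv2.INTER_CUBIC))
```

```text
flange+col (array([252.4036, 191.1169]), np.int32(1925))
yel (array([253.3937, 190.7704]), np.int32(1481)) [0.5564 0.2276 0.21  ]
hole [253.7391 194.6957] 437 [0.5529 0.2273 0.21  ]
pip [267.0388 195.4418] 335 [0.5471 0.2148 0.193 ]
pip [253.5 160. ] 12 [0.5807 0.2274 0.193 ]
pip [229.7143 202.    ] 7 [0.5407 0.2499 0.193 ]
cap circ (253.304443359375, 192.5948486328125) 32.10420227050781 [253.2554 192.4017]
[[123, 137, 196], [158, 174, 212], [156, 171, 211]]
cap [ 0.6121 -0.1909  0.022 ]
mark [259.5072 172.3333] 69 [ 0.6319 -0.1962  0.028 ] -15.061016257219999
mark [249.7931 187.8161] 174 [ 0.6181 -0.1878  0.028 ] 26.734071248932196
mark [230.9559 200.1324] 68 [ 0.6069 -0.1712  0.028 ] 104.78435419841637
mark [269.1231 210.2   ] 65 [ 0.5976 -0.2049  0.028 ] -135.95231915415542
```

View pics/z.png

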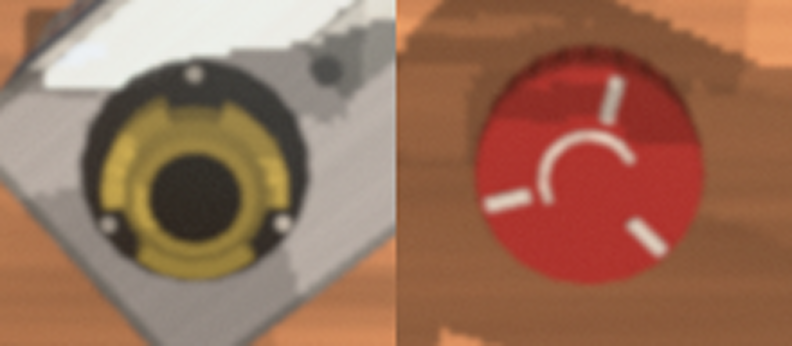

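Pips read clearly at full-res (253.5,160), (229.9,202.1) and (278.2,201.6), so the gap phase is about 0°. The cap lug phase is about −15.4°. Now I'll grasp the cap and hover over the spout.

Run:
```python
from h import *
p=ctrl.camera_params("wrist");T=np.load("spout.npy");C=np.load("cap.npy")
ph=lambda Q,c:[((np.degrees(np.arctan2(*(q-c)[:2][::-1]))+60)%120)-60 for q in Q]
P=np.array([ray(*q,.193,p,T) for q in[(253.5,160),(229.8,202.05),(278.2,201.6)]])
hole=ray(253.74,194.7,.215,p,T)
M=np.array([ray(*q,.028,p,C) for q in[(259.51,172.33),(230.96,200.13),(269.12,210.2)]])
sc,cc=P.mean(0),M.mean(0);g,l=np.mean(ph(P,sc)),np.mean(ph(M,cc))
print(sc,hole,ph(P,sc),cc,ph(M,cc))
s=np.r_[(sc[:2]+hole[:2])/2]; yaw=g-l
np.savez("plan.npz",s=s,yaw=yaw,cc=cc[:2]);print(s,yaw)
ctrl.command_gripper(.85)
ctrl.goto([cc[0],cc[1],.06],R(0))
print(ctrl.move_l([cc[0],cc[1],.004],vel=.05,contact_N=5),ctrl.current_tool_pos())
ctrl.command_gripper(0.0)
print(ctrl.current_grip_width(),ctrl.current_grasp_force(),ctrl.current_contact_force())
ctrl.move_l([cc[0],cc[1],.29],vel=.12)
ctrl.goto([s[0],s[1],.29],R(yaw))
ctrl.move_l([s[0],s[1],.245],vel=.06)
im=ctrl.read_camera("wrist");cv2.imwrite("pics/hover.png",im)
im=ctrl.read_camera("side");cv2.imwrite("pics/hovs.png",cv2.resize(im[150:300,150:330],None,fx=3.4,fy=3.4,interpolation=cv2.INTER_CUBIC))
print(ctrl.current_tool_pos(),ctrl.current_grip_width(),ctrl.current_grasp_force(),ctrl.current_contact_force(),ctrl.current_wrist_torque(),ctrl.current_q(),ctrl.current_t())
```

```text
[0.5541 0.2272 0.193 ] [0.5543 0.2272 0.215 ] [np.float64(0.5816328689521058), np.float64(0.7059873190014514), np.float64(0.31462645765822117)] [ 0.6121 -0.1908  0.028 ] [np.float64(-15.32001219237005), np.float64(-15.076946454769313), np.float64(-15.839109326223308)]
[0.5542 0.2272] 15.946104872991484
False [ 0.6123 -0.1908  0.0043]
0.6090542632329573 30.000342128332704 [-0.9571  0.0907  1.6706]
[0.5544 0.2273 0.2455] 0.6095997450862752 29.999909526086412 [-0.3788  0.0789 -0.2187] [ 0.0444 -0.0302  0.0269] [16.5832 24.5466 78.4522  0.0017 76.9555 90.635 ] 13.3917
```

View pics/hover.png

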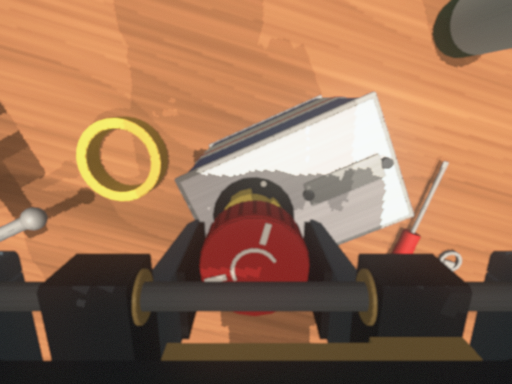

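The cap is in hand at about (254,265), with its mark (265,234) in line with the pip at (263,184). Now I'll feel it down.

```bash
cat >> h.py <<'E'
def st(tag=""):
    print(tag,ctrl.current_tool_pos(),"F",ctrl.current_contact_force(),"Tz",ctrl.current_wrist_torque(),"t %.1f"%ctrl.current_t(),flush=True)
E
python3 - <<'E'
from h import *
d=np.load("plan.npz");s=d["s"];yaw=float(d["yaw"])
ctrl.move_l([*s,.222],vel=.05,contact_N=4);st("a")
for z in(.215,.2115,.2085,.206,.204):
    h=ctrl.move_l([*s,z],vel=.015,contact_N=5);st(f"{z} {h}")
    if h:break
E
```

```text
a [0.5542 0.2272 0.2219] F [-0.0855  0.1344 -0.2778] Tz [-0.0188  0.0865 -0.0035] t 14.0
0.215 False [0.5542 0.2272 0.215 ] F [ 0.6149  0.1974 -1.0331] Tz [ 0.0339  0.0075 -0.0417] t 14.6
0.2115 False [0.5541 0.2272 0.2114] F [ 0.8573  0.2479 -0.7065] Tz [-0.0004 -0.0068 -0.0314] t 15.0
0.2085 False [0.5541 0.2272 0.2084] F [-0.2595 -0.0479  1.0213] Tz [ 0.0553 -0.028   0.0178] t 15.3
0.206 False [0.5542 0.2272 0.2059] F [ 1.0212  0.2038 -0.3484] Tz [0.0068 0.0244 0.0027] t 15.7
0.204 False [0.5543 0.2272 0.2041] F [-0.956  -0.1103  2.2757] Tz [-0.0145  0.0314 -0.0142] t 15.9
```

It dropped straight into the gaps. Next I'll push down gently and turn clockwise, watching the torque.

Run:
```python
from h import *
d=np.load("plan.npz");s=d["s"];yaw=float(d["yaw"])
for z in(.2015,.1995,.1983):
    h=ctrl.move_l([*s,z],vel=.015,contact_N=9);st(f"{z} {h}")
ctrl.sleep(.2);st("down")
fz=ctrl.current_contact_force()[2]
if 5<fz<20:
    t0=np.mean([ctrl.current_wrist_torque()[2] for _ in range(3)])
    a=0
    while a<56:
        a+=4 if a<36 else 1.5
        ctrl.goto([*s,.1983],R(yaw-a))
        ts=[]
        for _ in range(4): ctrl.sleep(.03);ts.append(ctrl.current_wrist_torque()[2])
        t=np.mean(ts)-t0
        if a>30 or abs(t)>.08: print("%.1f %.3f Fz %.1f"%(a,t,ctrl.current_contact_force()[2]))
        if abs(t)>.15:break
st("end");np.save("a.npy",a)
```

```text
0.2015 False [0.5543 0.2273 0.2016] F [-1.2653  0.2496  6.0317] Tz [-0.1087  0.1481 -0.0089] t 16.3
0.1995 False [0.5544 0.2273 0.1998] F [-1.7535 -0.5298  7.4779] Tz [-0.0731  0.311   0.0064] t 16.6
0.1983 False [0.5544 0.2273 0.1987] F [-2.8013 -0.4232  9.3192] Tz [-0.0996  0.4191 -0.0046] t 16.8
down [0.5544 0.2273 0.1988] F [-2.169  -1.4394 10.3953] Tz [-0.087   0.3855 -0.0044] t 17.0
32.0 -0.034 Fz 9.5
36.0 -0.052 Fz 9.9
37.5 -0.042 Fz 8.7
39.0 -0.031 Fz 10.4
40.5 -0.033 Fz 10.3
42.0 -0.035 Fz 10.1
43.5 -0.041 Fz 10.0
45.0 -0.029 Fz 9.7
46.5 -0.030 Fz 10.5
48.0 0.034 Fz 10.4
49.5 0.174 Fz 10.0
end [0.5546 0.2273 0.1989] F [-1.0388 -0.3857  9.9989] Tz [-0.0201  0.3146  0.2089] t 23.9
```

The stop was felt at about 49° with about 0.2 Nm. I'll unload slightly, let go, retreat and check.

Run:
```python
from h import *
d=np.load("plan.npz");s=d["s"];yaw=float(d["yaw"])-float(np.load("a.npy"))+1.5
ctrl.goto([*s,.1983],R(yaw));st("unl")
ctrl.command_gripper(.85);st("open")
ctrl.move_l([*s,.26],vel=.08,contact_N=6);ctrl.move_l([*s,.315],vel=.1);st("up")
ctrl.goto([*s,.315],R(0));p,T=campose("wrist");im=ctrl.read_camera("wrist");np.save("fin.npy",T);cv2.imwrite("pics/fin.png",im)
a=ctrl.read_camera("side");cv2.imwrite("pics/fs.png",a)
A=cv2.resize(im[60:260,150:400],(400,320),interpolation=cv2.INTER_CUBIC)
B=cv2.resize(a[190:310,170:320],(400,320),interpolation=cv2.INTER_CUBIC)
cv2.imwrite("pics/fz.png",np.hstack([A,B]))
i=im.astype(int);v,u=np.mgrid[:384,:512];n=np.hypot(u-254,v-190)<45
r=(i[...,2]-i[...,1]>60)&n;pts=np.argwhere(r)[:,::-1].astype(np.float32)
c,rad=cv2.minEnclosingCircle(pts);print(c,rad,ray(*c,.224,p,T))
for q,k in blobs((i[...,1]>90)&(np.hypot(u-c[0],v-c[1])<30),8):
    P=ray(*q,.2265,p,T);print("mark",q,k,P,np.degrees(np.arctan2(P[1]-s[1],P[0]-s[0])))
st()
```

```text
unl [0.5547 0.2273 0.1989] F [-0.958   0.5419  9.7209] Tz [0.0083 0.1994 0.0773] t 24.1
open [0.5542 0.2272 0.1982] F [0.2651 0.231  0.1841] Tz [ 0.0772  0.0077 -0.0033] t 24.7
up [0.5539 0.2271 0.3143] F [ 0.7406 -0.0845 -1.4266] Tz [ 0.0813  0.082  -0.0317] t 26.3
(253.2147979736328, 199.36557006835938) 32.890960693359375 [0.5557 0.2274 0.224 ]
mark [271.3529 185.3088] 68 [0.5686 0.2124 0.2265] -45.897544117683424
mark [253.4632 193.4118] 136 [0.5617 0.2271 0.2265] -0.6157757693522335
mark [230.169  194.8169] 71 [0.5605 0.2464 0.2265] 71.775714348815
mark [258.5    223.0833] 48 [0.5354 0.223  0.2265] -167.26622330486018
 [0.5541 0.2272 0.3147] F [ 0.1401 -0.3275 -0.8309] Tz [ 0.0158  0.0103 -0.0098] t 27.0
```

View pics/fz.png

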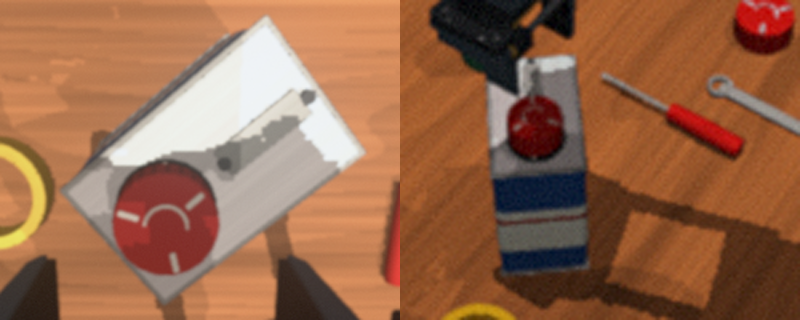

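The cap sits level, turned about 47.6° from the gap middle (locked range 42–52°). The tin and its neighbours are undisturbed, so I'm handing in.

```bash
python3 -c "
from bench import ctrl
print(ctrl.sign_off())"
```

```text
the job is handed in; nothing more can be done
None
```

The red cap is back on the tin: dropped into the gaps, pushed down with about 10 N, turned clockwise to the stop at about 0.2 Nm, released at about 47.6° (locked range 42–52°), and handed in at about 27 s; I did not test the lock by trying to turn it back.

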